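Lock the mandrel clamp through its L-shaped gate slot

ROBOT

A 6-joint arm with a two-finger parallel gripper is mounted at the origin on the work surface. World frame = base frame: x ahead of the robot, y to its left, z up, the work surface at z = 0. Lengths are in m, angles in rad, forces in N, time in s.
With the tool pointing down it reaches from about 0.425 to 0.95 m from the base axis. Payload 3.5 kg.
Tool frame: the origin (TCP) lies on the centre line of the jaws, within the pads' length; the fingertips stand 11 mm ahead of it and the grasp point (between the pads) lies 8 mm behind it; x points along the fingers, y is the direction in which the jaws open and shut, and the axes are right-handed (so a half turn about x gives the same grasp; the last joint's range is limited). The gripper opens to 85 mm and grips with 20 to 120 N. Pads are 22 mm wide; open, the fingers measure 114 mm over their backs; the gripper's body (76 mm by 85 mm) begins 54 mm behind the grasp point. The pads swing forward as they close: fully open they stand 13 mm farther back than shut.
Start: joints at [0.956, 0.286, 1.577, -0, 1.279, -0.15], TCP at [0.303, 0.603, 0.242] pointing down, gripper open.
Joint ranges: [-2.77, 2.77], [-0.9, 2.22], [0.21, 2.48], [-1.53, 4.67], [0.24, 2.81], [-2.84, 2.84]. Speed limits (rad/s): [2.79, 2.79, 3.14, 3.14, 3.14, 3.14].

INTERFACE

Orientations are given as a unit quaternion [x, y, z, w].
In Python, from plant import ctrl gives the robot as it stands. The module is installed in compiled form; this text tells all that it offers.
- The arm moves only by the tool drive_tool, never from a script. Its argument "series" is a list of rows, each a list of 2 entries, a list of its own where there are three numbers: the shift along the tool's x, y, z in units of 50 mm (1.0 is 50 mm), then the turn, a rotation vector about the tool's x, y, z in degrees. A call has 1 to 5 rows; each row shifts and turns the pose as measured when the row begins, along the tool's axes as they then stand; what a row does not reach is not made up. A row lasts 1/10 s, in which the tool goes at most 50 mm and 8.59 degrees, less where a joint would pass 70% of its speed; a pose out of reach is approached as far as the arm can. A call is refused whole if a number of a shift passes 1 or a number of a turn 8.59, either way. A call with a gripper value outside its range is refused whole. "grip" is the gripper's target within -1 to 1 (fully open at 1, half-way at 0, shut at -1), set as the call begins (left out, the last holds). The fingers move at their own pace and stop on an object; "newtons" is the grip in N (left out, the last holds). Time passes only in rows, so rows that do not move let the fingers close. It gives the time, the measured TCP pose, the force and the opening at its end, in the units of the state.
- ctrl.get_state(): the state, without advancing time (a new reading comes with each control period).
- ctrl.read_camera(name): name is "side" or "top"; returns a dict with "img" (384x512x3 uint8, red, green, blue), "camera_matrix" (3x3 intrinsics, pixels), "R" (3x3) and "t" (3): a world point X has camera coordinates R X + t. Camera axes: x right, y down, z forward; pixel columns grow to the right and rows downward; lengths in m; the calibration is good to about 2 mm. A picture is of the moment at which its call begins. There is no depth.
- ctrl.sign_off(): hands the job in, once; it reports no verdict.
The state is a dict: "time": time; "qpos": joint angles; "dq": joint speeds; "joint_efforts": joint torques, N m; "eef_pos": TCP position; "tcp_rot": TCP orientation; "contact_force": force on the tool from outside, world axes, zero at the start; "wrist_torque": the same for the moment, N m; "opening": opening from 0.0 (shut) to 1.0 (fully open).
Only numpy, scipy, OpenCV 4.12 (cv2) and the standard library are available. Lean on these libraries where they do the work, as an engineer would, in place of code of your own. Each camera call takes 0.05 s, during which the arm holds its last target.

TASK

Close and lock the clamp on the ring mandrel: push its upright red knob along the long leg of the slot until the jaw is fully home against the mandrel, then push the knob round the corner to the very end of the short leg. Only push the knob with the fingers, gently: do not grip it, pull it up or force it. Leave the other things on the bench where they are, and finish clear of everything.

Things in the scene. Friction and masses are not known exactly. Their poses are not given: they have to be found in the camera images.
- clamp: Dark-red bench clamp, fixed, 280 mm long (x -104 to 176), 143 wide (y -54 to 89). Origin on the bench top below the corner of its L slot, z up. Aluminium cover, top 44 mm above the bench, x -100 to 35, y -50 to 85, with an L slot 16 mm wide: the knob's axis runs in the long leg along x from -65 to 0, then in the short leg from (0, 0) along +y to y = 38 mm. Beyond it stand two jaws.
- knob_mid (a point): Middle of the red knob: upright cylinder 24 mm across, from 53 to 90 mm above the bench, on a 12 mm steel pin in the slot (2 mm play each side). On its axis, 70 mm above the bench. It does not turn. 3 N moves it along the long leg, 2 N along the short; it stays where left; hard stops end both legs. It could be pulled up against a spring (5 N): not allowed.
- slot_corner (a point): Fixed point of the clamp 70 mm above the bench: the place of knob_mid when the knob is at the corner, with the jaw fully home.
- slot_end (a point): Fixed point of the clamp 70 mm above the bench: the place of knob_mid when the knob is at the very end of the short leg (locked), 38 mm from the corner along the clamp's +y.
- mandrel_mid (a point): Steel ring mandrel lying along the clamp's y between the jaws, 24 mm thick, tapering to 14 mm, fixed. This point is on its axis, 56 mm above the bench, 132 mm from the slot's corner along the clamp's +x. It reaches 65 mm to -y and 205 mm to +y of this point. The fixed jaw behind it and the sliding jaw before it are up to 78 mm above the bench.
- jaw (a joint): Travel of the jaw and of the knob with it along the clamp's +x (long leg), m: 0 fully open, 0.065 fully home against the mandrel. The knob can turn into the short leg only within 2 mm of home.
- knob (a joint): Travel of the knob along the clamp's +y (short leg), m: 0 in the long leg, 0.038 at the very end (locked). Push gently: stop when the force rises at a stop (8 to 10 N is plenty); over 35 N of finger force, or a grip, counts as forcing it.
- knob_lift (a joint): How far the knob is pulled up, m: 0 is down, as it must stay.
- tool_jar: Loose glass jar with a few tools standing in it, 66 mm wide, 130 mm high over the tools; origin at the centre of its underside. Leave alone.
- tin: Loose round orange tin with a bright lid, 70 mm wide, 26 mm high; origin at the centre of its underside. Leave alone.
- bangle: Loose brass ring lying flat, 68 mm wide, 12 mm high; origin at the centre of its underside. Leave alone.
- driver: Loose screwdriver with a blue handle lying along its x beside the clamp, under 30 mm high. Leave alone.

How it is judged:
On the way, in this order (a step that is already met when the one before it is completed fails the run):
1. the jaw is pushed home along the long leg (value of joint jaw above 0.062 m), for 0.05 s.
2. the knob is pushed to the end of the short leg (value of joint knob above 0.034 m and value of joint jaw above 0.0615 m), for 0.2 s.
At the end, for the whole second after the job is handed in: The jaw is home (within 3.5 mm of its stop), the knob is within 4 mm of the end of the short leg, down and at rest (all of step 2 and value of joint knob_lift below 0.002 m and velocity of joint knob between -0.005 and 0.005 m/s); the robot touches nothing.
It fails at once if the knob is pulled up by more than 4 mm (value of joint knob_lift above 0.004 m).
It fails at once if the clamp is forced or its knob gripped: more than 35 N between the robot and the clamp (contact force between the fingers and clamp above 35 N).
It fails at once if the jar, the tin, the brass ring or the screwdriver is moved by more than 15 mm (distance of any of tool_jar, tin, bangle, driver from where it was at the start of the episode above 0.015 m).
It also fails if it takes over 42 s, if anything falls off the work surface, if the arm or the gripper's body presses on something with over 40 N, if the wrist force passes 120 N, or if a joint passes its speed limit or range.

## Working session

There is one attempt and no reset: what is moved stays moved. The work goes in short steps, Python scripts to look and compute and a tool call to move; the robot and the scene stay as the last step left them, time stands still between calls to the robot, and variables do not carry over. Pictures are saved under pics/ and viewed, and the job is handed in when it is done.

Besides the shell and the picture viewer there is one more tool, called after "Emit:" as name(argument=value, ...) on one line, values as JSON. drive_tool: Moves the arm, as the interface text tells. Its arguments: {"type":"object","properties":{"series":{"type":"array"},"grip":{"type":"number"},"newtons":{"type":"number"}},"required":["series"]}

```bash
mkdir -p pics; python3 - <<'E'
from plant import ctrl
import cv2,pickle
s=ctrl.get_state();print({k:s[k] for k in('time','eef_pos','tcp_rot','contact_force','opening')})
for n in('side','top'):
    d=ctrl.read_camera(n);pickle.dump(d,open(n+'0.pkl','wb'));cv2.imwrite(f'pics/{n}0.png',d['img'][:,:,::-1]);print(d['camera_matrix'],d['R'],d['t'])
E
```

```text
{'time': 0.0, 'eef_pos': array([0.30218602, 0.6028764 , 0.24091451]), 'tcp_rot': array([ 0.16206569,  0.68840303, -0.1636393 ,  0.68779223]), 'contact_force': array([-0.32335024,  0.47394286, -0.33372476]), 'opening': 1.0004817992890684}
[[397.65356348   0.         259.76890047]
 [  0.         397.65356348 194.25561931]
 [  0.           0.           1.        ]] [[ 0.77456865 -0.63238471 -0.01153206]
 [-0.33773965 -0.39812302 -0.85289507]
 [ 0.53476662  0.66452061 -0.521955  ]] [-0.46134649  0.26243322  0.58966965]
[[489.38301043   0.         263.33799334]
 [  0.         489.38301043 193.91929316]
 [  0.           0.           1.        ]] [[-0.02865919 -0.99934719  0.0219966 ]
 [-0.98227436  0.02407783 -0.18589606]
 [ 0.18524507 -0.02693433 -0.98232317]] [0.01462206 0.58811791 0.89905946]
```

View pics/side0.png

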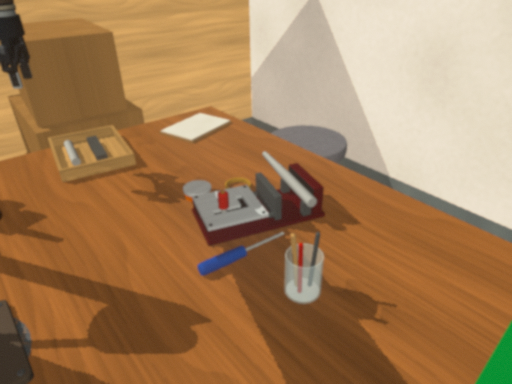

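View pics/top0.png

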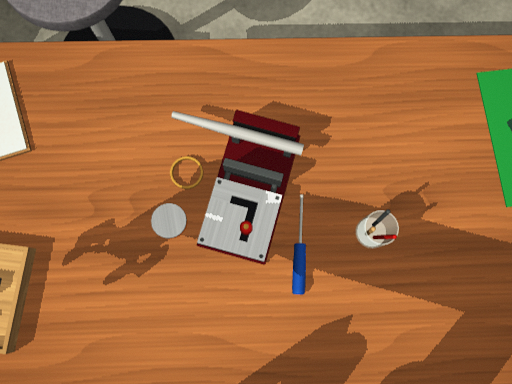

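The top view shows the knob at about px (246,228) in the long leg. The slot corner is near (252,200) and the short leg runs left to about (233,200). The tin, at (168,221), and the ring, at (186,172), lie on the +y side, with the driver at (300,260). Next I measure from the cover, slot and knob masks.

```bash
cat > h.py <<'E'
import numpy as np,cv2,pickle
def ray(d,u,v):
    K=d['camera_matrix'];R=d['R'];t=d['t'];c=-R.T@t
    r=R.T@np.linalg.solve(K,[u,v,1.]);return c,r
def plane(d,u,v,z):
    c,r=ray(d,u,v);return c+r*(z-c[2])/r[2]
def proj(d,X):
    p=d['camera_matrix']@(d['R']@np.asarray(X)+d['t']);return p[:2]/p[2]
def tri(d1,p1,d2,p2):
    c1,r1=ray(d1,*p1);c2,r2=ray(d2,*p2)
    s=np.linalg.lstsq(np.c_[r1,-r2],c2-c1,rcond=None)[0]
    a=c1+s[0]*r1;b=c2+s[1]*r2;return (a+b)/2,np.linalg.norm(a-b)
def redblob(d,box):
    i=d['img'];hsv=cv2.cvtColor(i,cv2.COLOR_RGB2HSV);h,s,v=cv2.split(hsv)
    m=(((h<6)|(h>174))&(s>170)&(v>130)).astype(np.uint8);k=np.zeros_like(m);x0,y0,x1,y1=box;k[y0:y1,x0:x1]=1;m*=k
    n,l,st,c=cv2.connectedComponentsWithStats(m)
    j=1+np.argmax(st[1:,4]);return c[j],st[j],l==j
E
python3 - <<'E'
from h import *
T=pickle.load(open('top0.pkl','rb'));S=pickle.load(open('side0.pkl','rb'))
a=redblob(T,(220,180,280,260));b=redblob(S,(205,180,240,220))
print(a[:2],b[:2])
print('tri',tri(T,a[0],S,b[0]))
hsv=cv2.cvtColor(T['img'],cv2.COLOR_RGB2HSV)
m=((hsv[...,1]<60)&(hsv[...,2]>120)).astype(np.uint8);k=np.zeros_like(m);k[165:275,190:295]=1;m*=k
cs,_=cv2.findContours(m,cv2.RETR_EXTERNAL,cv2.CHAIN_APPROX_NONE);c=max(cs,key=cv2.contourArea)
P=np.array([plane(T,u,v,.044)[:2]*1000 for u,v in c[:,0]],np.float32)
r=cv2.minAreaRect(P);print(r,cv2.boxPoints(r),cv2.contourArea(c))
# dark slot
m2=((hsv[...,2]<60)).astype(np.uint8);k=np.zeros_like(m);k[190:250,222:262]=1;m2*=k
n,l,st,ce=cv2.connectedComponentsWithStats(m2);print(st)
big=cv2.resize(T['img'][150:275,180:310],None,fx=5,fy=5,interpolation=cv2.INTER_CUBIC)[:600]
cv2.imwrite('pics/topz.png',big[:,:,::-1])
E
```

```text
(array([246.4375, 227.3125]), array([241, 222,  11,  11,  64], dtype=int32)) (array([222.875     , 200.26785714]), array([219, 193,   9,  16, 112], dtype=int32))
tri (array([0.52176037, 0.03328444, 0.07044547]), np.float64(0.0003418642555532796))
((543.5618896484375, 46.176090240478516), (134.8904266357422, 135.9856414794922), 72.80998992919922) [[458.67346     1.8383636]
 [588.5846    -38.351036 ]
 [628.4503     90.51382  ]
 [498.53918   130.70322  ]] 4633.5
[[     0      0    512    384 196283]
 [   230    196     27     28    278]
 [   240    233      8      9     47]]
```

View pics/topz.png

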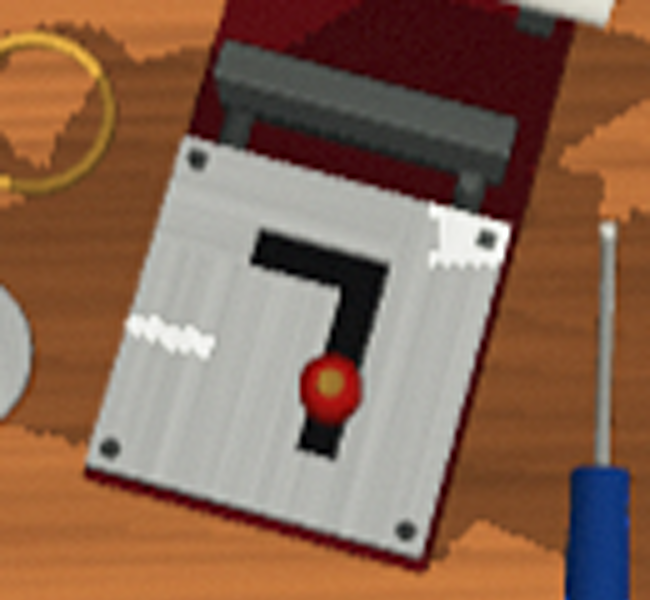

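```bash
cat >> h.py <<'E'
from scipy.spatial.transform import Rotation as Ro
O=np.array([.5695,.0199,0.]);A=np.deg2rad(-17.2)
C=np.array([[np.cos(A),-np.sin(A),0],[np.sin(A),np.cos(A),0],[0,0,1]])
def w2c(p): return (C.T@(np.asarray(p)-O))*1000
def c2w(p): return O+C@(np.asarray(p)/1000)
def st(goal=None):
    from plant import ctrl
    s=ctrl.get_state();M=Ro.from_quat(s['tcp_rot']).as_matrix()
    print('t',round(s['time'],2),'tcp clamp mm',w2c(s['eef_pos']).round(1),'F clamp',(C.T@s['contact_force']).round(1),'open',round(float(s['opening']),2))
    # turn to align: tool x down, tool y -> nearest clamp axis
    B=C.T@M;print('tool axes in clamp (cols)\n',B.round(3))
    best=None
    for k in range(4):
        a=k*np.pi/2;y=np.array([np.cos(a),np.sin(a),0]);x=np.array([0,0,-1.]);W=np.c_[x,y,np.cross(x,y)]
        rv=Ro.from_matrix(B.T@W).as_rotvec(degrees=True);print('align y->',y.round(),'rotvec deg',rv.round(2))
    if goal is not None:
        print('shift units to goal',(B.T@(np.array(goal)-w2c(s['eef_pos']))/50).round(3))
    print('q',s['qpos'].round(2))
E
python3 - <<'E'
from h import *
T=pickle.load(open('top0.pkl','rb'));S=pickle.load(open('side0.pkl','rb'))
print('knob',w2c([0.52176,0.03328,0.0704]))
for p in([0,0,44],[0,38,44],[-65,0,44]):print(p,c2w(p),proj(T,c2w(p)),proj(S,c2w(p)))
for n,u,v,z in(('tin',168,221,.026),('bang',186,172,.012),('jar',378,230,.1)):print(n,w2c(plane(T,u,v,z)))
st([-95,0,200])
E
```

```text
knob [-49.56156272  -1.33547782  70.4       ]
[0, 0, 44] [0.5695 0.0199 0.044 ] [252.83594993 204.62196193] [244.78782618 205.33376544]
[0, 38, 44] [0.58073691 0.05620058 0.044     ] [234.22771919 199.43874336] [239.08481459 197.03526221]
[-65, 0, 44] [0.50740691 0.03912102 0.044     ] [243.71299334 236.45638416] [216.70489554 211.72543732]
tin [-74.38753324 153.50854156  26.        ]
bang [ 33.12824331 151.61910805  12.        ]
jar [   8.0277156  -236.93054488  100.        ]
t 0.1 tcp clamp mm [-427.8  477.9  241. ] F clamp [-0.2  0.5 -0.7] open 1.0
tool axes in clamp (cols)
 [[-0.001  0.164  0.986]
 [-0.002  0.986 -0.164]
 [-1.    -0.002 -0.   ]]
align y-> [1. 0. 0.] rotvec deg [8.057e+01 7.000e-02 1.200e-01]
align y-> [0. 1. 0.] rotvec deg [-9.43 -0.03  0.12]
align y-> [-1.  0.  0.] rotvec deg [-9.943e+01 -1.200e-01  7.000e-02]
align y-> [-0. -1.  0.] rotvec deg [1.7057e+02 1.8000e-01 4.0000e-02]
shift units to goal [ 0.836 -8.337  8.132]
q [ 0.96  0.29  1.58  0.    1.28 -0.15]
```

Emit:
drive_tool(series=[[[0,-0.65,0.65],[-4.7,0,0]],[[0,-0.65,0.65],[-4.7,0,0]],[[0,-0.7,0.65],[0,0,0]],[[0,-0.7,0.65],[0,0,0]],[[0,-0.7,0.65],[0,0,0]]], grip=-1, newtons=20)

```text
time: 0.6
eef_pos: [0.3964, 0.3854, 0.2365]
tcp_rot: [0.098, 0.702, -0.102, 0.698]
contact_force: [1.2, 0.2, -0.2]
opening: 0.147
```

```bash
python3 -c "
from h import *
st([-95,0,200])"
```

```text
t 0.6 tcp clamp mm [-273.4  297.9  236.5] F clamp [ 1.1  0.5 -0.2] open 0.15
tool axes in clamp (cols)
 [[-0.004 -0.017  1.   ]
 [-0.006  1.     0.017]
 [-1.    -0.006 -0.004]]
align y-> [1. 0. 0.] rotvec deg [90.99  0.1   0.48]
align y-> [0. 1. 0.] rotvec deg [ 0.99 -0.24  0.37]
align y-> [-1.  0.  0.] rotvec deg [-89.01  -0.48   0.1 ]
align y-> [-0. -1.  0.] rotvec deg [-179.01   -0.57   -0.37]
shift units to goal [ 0.755 -6.015  3.467]
q [ 0.59  0.03  1.88 -0.    1.24 -0.7 ]
```

Emit:
drive_tool(series=[[[0,-0.85,0.5],[1,0,0]],[[0,-0.85,0.5],[0,0,0]],[[0,-0.85,0.5],[0,0,0]],[[0,-0.85,0.5],[0,0,0]],[[0,-0.85,0.5],[0,0,0]]])

```text
time: 1.1
eef_pos: [0.4526, 0.1417, 0.2354]
tcp_rot: [0.103, 0.701, -0.108, 0.697]
contact_force: [0.2, 1.4, -0.4]
opening: 0.002
```

```bash
python3 -c "
from h import *
st([-95,0,130])"
```

```text
t 1.1 tcp clamp mm [-147.7   81.8  235.4] F clamp [-0.3  1.4 -0.4] open 0.0
tool axes in clamp (cols)
 [[-0.005 -0.     1.   ]
 [-0.008  1.     0.   ]
 [-1.    -0.008 -0.005]]
align y-> [1. 0. 0.] rotvec deg [90.03  0.12  0.59]
align y-> [0. 1. 0.] rotvec deg [ 0.03 -0.3   0.45]
align y-> [-1.  0.  0.] rotvec deg [-89.97  -0.59   0.12]
align y-> [-0. -1.  0.] rotvec deg [-179.97   -0.71   -0.47]
shift units to goal [ 2.115 -1.62   1.065]
q [ 0.09 -0.16  2.06 -0.01  1.25 -1.18]
```

Emit:
drive_tool(series=[[[0.2,-0.6,0.4],[0,-0.3,0.5]],[[0.5,-0.6,0.4],[0,0,0]],[[0.7,-0.4,0.25],[0,0,0]],[[0.7,0,0],[0,0,0]],[[0,0,0],[0,0,0]]])

```text
time: 1.6
eef_pos: [0.4809, 0.0396, 0.1288]
tcp_rot: [0.109, 0.697, -0.109, 0.701]
contact_force: [-0.4, 0.5, -0.0]
opening: 0.004
```

```bash
python3 - <<'E'
from h import *
from plant import ctrl
st([-80,-1,75])
T=ctrl.read_camera('top');S=ctrl.read_camera('side')
a=np.vstack([cv2.resize(T['img'][140:290,170:320],(590,590))])
b=cv2.resize(S['img'][100:270,150:350],(700,590))
cv2.imwrite('pics/t1.png',a[:,:,::-1]);cv2.imwrite('pics/s1.png',b[:,:,::-1])
E
```

```text
t 1.6 tcp clamp mm [-90.4  -7.4 128.8] F clamp [-0.5  0.3 -0. ] open 0.0
tool axes in clamp (cols)
 [[ 0.005  0.009  1.   ]
 [ 0.002  1.    -0.01 ]
 [-1.     0.002  0.005]]
align y-> [1. 0. 0.] rotvec deg [89.46  0.17 -0.31]
align y-> [0. 1. 0.] rotvec deg [-0.54  0.31 -0.09]
align y-> [-1.  0.  0.] rotvec deg [-90.54   0.31   0.17]
align y-> [-0. -1.  0.] rotvec deg [ 1.7945e+02 -1.4000e-01 -4.8000e-01]
shift units to goal [1.078 0.128 0.202]
q [-0.13 -0.02  2.14  0.    1.02 -1.39]
```

View pics/t1.png

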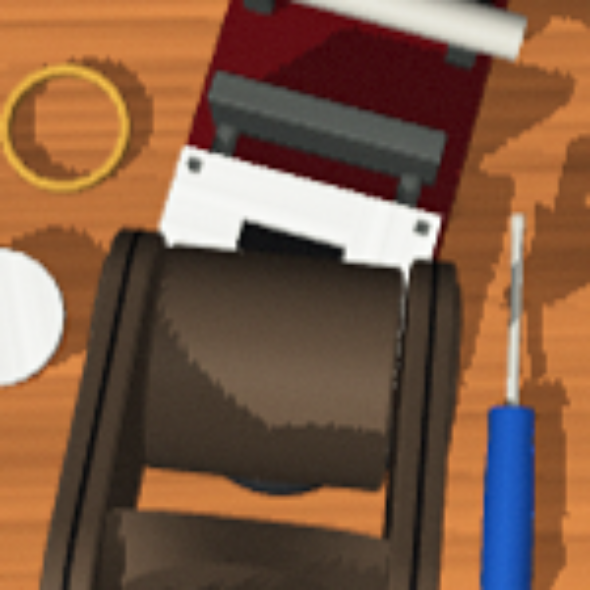

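View pics/s1.png

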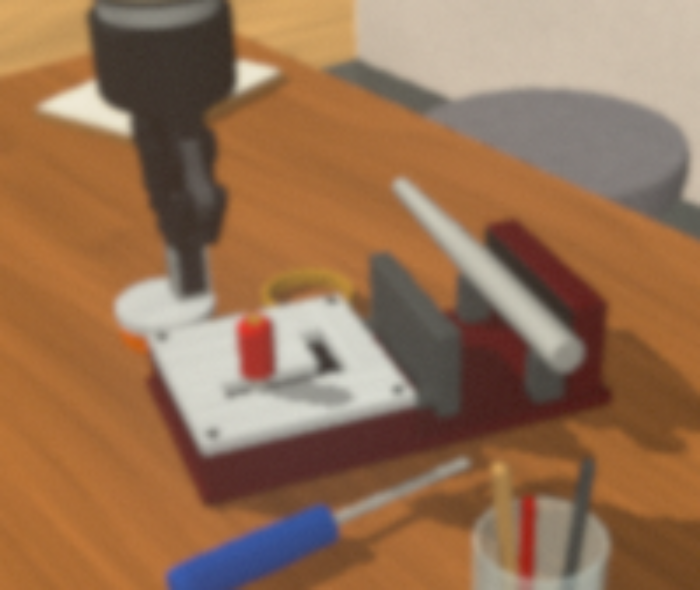

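The top view is blocked by the wrist. The side view shows the shut fingers above and behind the knob, which stands at about (257,345) in the crop, with nothing near them. Descending behind the knob.

Emit:
drive_tool(series=[[[0.4,0.1,-0.05],[0,0,0]],[[0.4,0,0],[-0.5,0.3,0]],[[0.25,0,0],[0,0,0]],[[0,0,0],[0,0,0]]])

```text
time: 2.1
eef_pos: [0.4911, 0.0474, 0.0897]
tcp_rot: [0.105, 0.69, -0.103, 0.709]
contact_force: [-0.0, -0.9, -0.8]
opening: -0.002
```

```bash
python3 -c "
from h import *
st([-73,-1,73])"
```

```text
t 2.1 tcp clamp mm [-83.    3.1  89.7] F clamp [ 0.2 -0.8 -0.8] open -0.0
tool axes in clamp (cols)
 [[ 0.026 -0.006  1.   ]
 [ 0.007  1.     0.005]
 [-1.     0.007  0.026]]
align y-> [1. 0. 0.] rotvec deg [90.31  0.88 -1.48]
align y-> [0. 1. 0.] rotvec deg [ 0.32  1.5  -0.38]
align y-> [-1.  0.  0.] rotvec deg [-89.67   1.48   0.88]
align y-> [-0. -1.  0.] rotvec deg [-179.66    0.6     2.36]
shift units to goal [ 0.339 -0.086  0.191]
q [-0.11  0.06  2.14  0.    0.91 -1.39]
```

Emit:
drive_tool(series=[[[0.3,-0.08,-0.05],[0,1.2,0]],[[0.1,0,0],[0,0.5,0]],[[0,0,0],[0,0,0]]])

```text
time: 2.4
eef_pos: [0.4904, 0.0445, 0.0718]
tcp_rot: [0.106, 0.699, -0.101, 0.7]
contact_force: [0.6, 0.1, 0.4]
opening: 0.001
```

```bash
python3 -c "
from h import *
st([-73,-1,73])"
```

```text
t 2.4 tcp clamp mm [-82.9   0.1  71.8] F clamp [0.5 0.3 0.4] open 0.0
tool axes in clamp (cols)
 [[ 0.    -0.007  1.   ]
 [ 0.008  1.     0.007]
 [-1.     0.008  0.001]]
align y-> [1. 0. 0.] rotvec deg [90.4  -0.33 -0.37]
align y-> [0. 1. 0.] rotvec deg [ 0.4   0.03 -0.44]
align y-> [-1.  0.  0.] rotvec deg [-89.6    0.37  -0.32]
align y-> [-0. -1.  0.] rotvec deg [-1.796e+02  6.900e-01  5.000e-02]
shift units to goal [-0.025 -0.024  0.197]
q [-0.12  0.1   2.14  0.01  0.9  -1.4 ]
```

Emit:
drive_tool(series=[[[0,-0.02,0.1],[0,0,0]],[[0,0,0.1],[0,0,0]],[[0,0,0.1],[0,0,0]],[[0,0,0.1],[0,0,0]],[[0,0,0.1],[0,0,0]]])

```text
time: 2.9
eef_pos: [0.5139, 0.0362, 0.0721]
tcp_rot: [0.106, 0.701, -0.1, 0.698]
contact_force: [-2.9, 0.4, 2.2]
opening: 0.001
```

```bash
python3 -c "
from h import *
st([-23,-1,73])"
```

```text
t 2.9 tcp clamp mm [-58.   -0.8  72.1] F clamp [-2.9 -0.5  2.2] open 0.0
tool axes in clamp (cols)
 [[-0.006 -0.007  1.   ]
 [ 0.007  1.     0.007]
 [-1.     0.007 -0.006]]
align y-> [1. 0. 0.] rotvec deg [ 9.039e+01 -6.000e-01 -7.000e-02]
align y-> [0. 1. 0.] rotvec deg [ 0.39 -0.33 -0.43]
align y-> [-1.  0.  0.] rotvec deg [-8.961e+01  7.000e-02 -6.000e-01]
align y-> [-0. -1.  0.] rotvec deg [-179.61    0.67   -0.52]
shift units to goal [-0.023 -0.008  0.699]
q [-0.13  0.15  2.08  0.01  0.91 -1.41]
```

Emit:
drive_tool(series=[[[0,0,0.1],[0,0,0]],[[0,0,0.1],[0,-0.3,0]],[[0,0,0.1],[0,0,0]],[[0,0,0.1],[0,0,0]],[[0,0,0.1],[0,0,0]]])

```text
time: 3.4
eef_pos: [0.5395, 0.0284, 0.072]
tcp_rot: [0.106, 0.7, -0.101, 0.699]
contact_force: [-3.5, 1.0, 2.9]
opening: -0.002
```

```bash
python3 -c "
from h import *
st([-23,-1,73])"
```

```text
t 3.4 tcp clamp mm [-31.2  -0.7  72. ] F clamp [-3.6 -0.1  2.9] open -0.0
tool axes in clamp (cols)
 [[-0.002 -0.007  1.   ]
 [ 0.007  1.     0.007]
 [-1.     0.007 -0.002]]
align y-> [1. 0. 0.] rotvec deg [90.4  -0.4  -0.23]
align y-> [0. 1. 0.] rotvec deg [ 0.4  -0.11 -0.4 ]
align y-> [-1.  0.  0.] rotvec deg [-89.6    0.23  -0.4 ]
align y-> [-0. -1.  0.] rotvec deg [-1.796e+02  6.300e-01 -1.700e-01]
shift units to goal [-0.02  -0.006  0.164]
q [-0.14  0.2   2.02  0.01  0.92 -1.42]
```

Emit:
drive_tool(series=[[[0,0,0.05],[0,0,0]],[[0,0,0.04],[0,0,0]],[[0,0,0.04],[0,0,0]]])

```text
time: 3.7
eef_pos: [0.5468, 0.0261, 0.072]
tcp_rot: [0.106, 0.7, -0.101, 0.699]
contact_force: [-2.7, 0.1, 3.1]
opening: 0.002
```

Emit:
drive_tool(series=[[[0,0,0.04],[0,0,0]],[[0,0,0.03],[0,0,0]]])

```text
time: 3.9
eef_pos: [0.5476, 0.026, 0.0719]
tcp_rot: [0.106, 0.703, -0.101, 0.696]
contact_force: [-8.9, 3.4, 7.8]
opening: -0.001
```

```bash
python3 -c "
from h import *
st([-23,-1,73])"
```

```text
t 3.9 tcp clamp mm [-22.7  -0.7  71.9] F clamp [-9.5  0.6  7.8] open -0.0
tool axes in clamp (cols)
 [[-0.011 -0.007  1.   ]
 [ 0.006  1.     0.007]
 [-1.     0.006 -0.011]]
align y-> [1. 0. 0.] rotvec deg [90.39 -0.78  0.21]
align y-> [0. 1. 0.] rotvec deg [ 0.39 -0.63 -0.36]
align y-> [-1.  0.  0.] rotvec deg [-89.61  -0.21  -0.78]
align y-> [-0. -1.  0.] rotvec deg [-179.6     0.57   -0.98]
shift units to goal [-0.022 -0.006 -0.006]
q [-0.14  0.22  2.    0.01  0.93 -1.42]
```

Stop found: the force rose to 9.5 N at x = -22.7, where -23 was expected, so the jaw is home. Backing off and going round to the -y side.

Emit:
drive_tool(series=[[[0,0,-0.3],[0,0,0]],[[0,-0.4,-0.1],[0,-0.6,0]],[[0,-0.5,0],[0,0,0]],[[0,0,0],[0,0,0]]])

```text
time: 4.3
eef_pos: [0.519, -0.0128, 0.073]
tcp_rot: [0.104, 0.694, -0.101, 0.705]
contact_force: [-0.4, 0.4, 0.3]
opening: 0.001
```

```bash
python3 - <<'E'
from h import *
from plant import ctrl
st([0,-42,72])
S=ctrl.read_camera('side');b=redblob(S,(205,170,270,220));print(b[:2],w2c(plane(S,*b[0],.0704)))
cv2.imwrite('pics/s2.png',cv2.resize(S['img'][100:270,150:350],(700,590))[:,:,::-1])
E
```

```text
t 4.3 tcp clamp mm [-38.5 -46.2  73. ] F clamp [-0.5  0.3  0.3] open 0.0
tool axes in clamp (cols)
 [[ 0.014 -0.009  1.   ]
 [ 0.007  1.     0.009]
 [-1.     0.007  0.014]]
align y-> [1. 0. 0.] rotvec deg [90.51  0.28 -0.94]
align y-> [0. 1. 0.] rotvec deg [ 0.51  0.78 -0.42]
align y-> [-1.  0.  0.] rotvec deg [-89.49   0.93   0.28]
align y-> [-0. -1.  0.] rotvec deg [-179.49    0.65    1.21]
shift units to goal [0.031 0.076 0.771]
q [-0.22  0.15  2.08  0.01  0.9  -1.51]
(array([245.77272727, 200.22727273]), array([242, 197,   7,   6,  22], dtype=int32)) [ -4.37023539 -20.39288921  70.4       ]
```

View pics/s2.png

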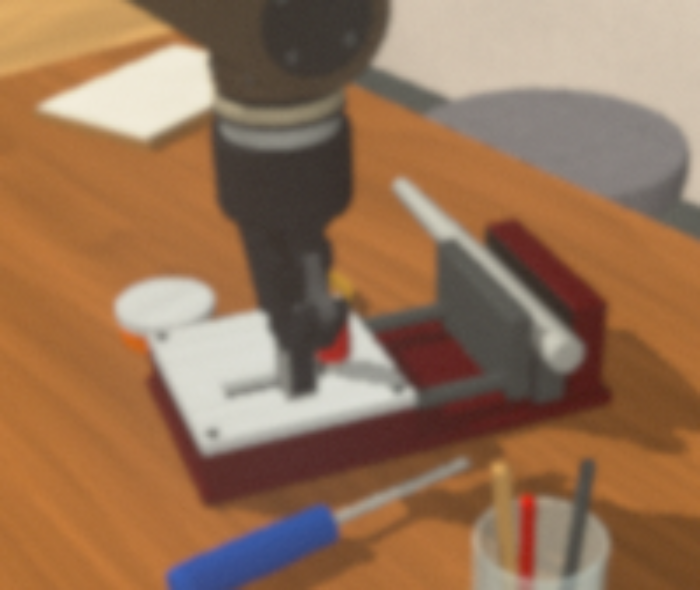

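The side view shows the jaw against the mandrel. The knob, at about (335,345) in the crop, is partly hidden behind the fingers, which stand on its -y, -x side.

Emit:
drive_tool(series=[[[0,0,0.4],[0,0.7,0]],[[0.03,0,0.35],[0,0,0]],[[0,0,0],[0,0,0]]])

```text
time: 4.65
eef_pos: [0.5584, -0.0222, 0.0725]
tcp_rot: [0.106, 0.697, -0.1, 0.702]
contact_force: [-1.5, -0.3, -0.2]
opening: 0.001
```

```bash
python3 -c "
from h import *
st([0,-30,72])"
```

```text
t 4.65 tcp clamp mm [  1.8 -43.5  72.5] F clamp [-1.3 -0.7 -0.2] open 0.0
tool axes in clamp (cols)
 [[ 0.007 -0.009  1.   ]
 [ 0.009  1.     0.009]
 [-1.     0.009  0.007]]
align y-> [1. 0. 0.] rotvec deg [90.49 -0.11 -0.71]
align y-> [0. 1. 0.] rotvec deg [ 0.49  0.38 -0.52]
align y-> [-1.  0.  0.] rotvec deg [-89.51   0.71  -0.11]
align y-> [-0. -1.  0.] rotvec deg [-179.51    0.81    0.6 ]
shift units to goal [ 0.012  0.269 -0.035]
q [-0.22  0.23  1.98  0.01  0.92 -1.51]
```

Emit:
drive_tool(series=[[[0,0.1,-0.02],[0,0,0]],[[0,0.1,0],[0,0,0]],[[0,0.1,0],[0,0,0]],[[0,0.1,0],[0,0,0]],[[0,0.1,0],[0,0,0]]])

```text
time: 5.15
eef_pos: [0.5642, 0.0048, 0.0724]
tcp_rot: [0.104, 0.696, -0.1, 0.703]
contact_force: [1.0, -2.7, -1.7]
opening: -0.004
```

```bash
python3 -c "
from h import *
st([0,10,72])"
```

```text
t 5.15 tcp clamp mm [ -0.6 -16.   72.4] F clamp [ 1.7 -2.3 -1.7] open -0.0
tool axes in clamp (cols)
 [[ 0.008 -0.011  1.   ]
 [ 0.008  1.     0.01 ]
 [-1.     0.007  0.008]]
align y-> [1. 0. 0.] rotvec deg [ 9.06e+01  4.00e-02 -7.20e-01]
align y-> [0. 1. 0.] rotvec deg [ 0.6   0.48 -0.43]
align y-> [-1.  0.  0.] rotvec deg [-8.94e+01  7.10e-01  4.00e-02]
align y-> [-0. -1.  0.] rotvec deg [-179.4     0.67    0.75]
shift units to goal [0.012 0.519 0.018]
q [-0.17  0.24  1.97  0.01  0.92 -1.46]
```

Emit:
drive_tool(series=[[[0.01,0.1,0],[0.5,0,0]],[[0.01,0.1,0],[0,0,0]],[[0,0.1,0],[0,0,0]],[[0,0.08,0],[0,0,0]]])

```text
time: 5.55
eef_pos: [0.5701, 0.0243, 0.0722]
tcp_rot: [0.107, 0.696, -0.103, 0.703]
contact_force: [-0.5, -1.7, 0.8]
opening: -0.002
```

```bash
python3 -c "
from h import *
st([0,12,72])"
```

```text
t 5.55 tcp clamp mm [-0.7  4.4 72.2] F clamp [ 0.1 -1.8  0.8] open -0.0
tool axes in clamp (cols)
 [[ 0.009 -0.002  1.   ]
 [ 0.006  1.     0.002]
 [-1.     0.006  0.009]]
align y-> [1. 0. 0.] rotvec deg [90.1   0.11 -0.68]
align y-> [0. 1. 0.] rotvec deg [ 0.1   0.5  -0.36]
align y-> [-1.  0.  0.] rotvec deg [-89.9    0.68   0.11]
align y-> [-0. -1.  0.] rotvec deg [-179.9     0.57    0.78]
shift units to goal [0.005 0.152 0.015]
q [-0.14  0.26  1.95  0.01  0.92 -1.41]
```

Emit:
drive_tool(series=[[[0,0.05,0],[0,0,0]],[[0,0.04,0],[0,0,0]],[[0,0.03,0],[0,0,0]]])

```text
time: 5.85
eef_pos: [0.5721, 0.0308, 0.0722]
tcp_rot: [0.107, 0.696, -0.103, 0.703]
contact_force: [0.2, -2.2, 0.3]
opening: 0.003
```

```bash
python3 -c "
from h import *
st([0,12,72])"
```

```text
t 5.85 tcp clamp mm [-0.7 11.2 72.2] F clamp [ 0.8 -2.1  0.3] open 0.0
tool axes in clamp (cols)
 [[ 0.009 -0.002  1.   ]
 [ 0.006  1.     0.002]
 [-1.     0.006  0.009]]
align y-> [1. 0. 0.] rotvec deg [90.11  0.1  -0.67]
align y-> [0. 1. 0.] rotvec deg [ 0.11  0.49 -0.36]
align y-> [-1.  0.  0.] rotvec deg [-89.89   0.67   0.1 ]
align y-> [-0. -1.  0.] rotvec deg [-179.88    0.57    0.78]
shift units to goal [0.004 0.015 0.015]
q [-0.13  0.26  1.95  0.01  0.92 -1.4 ]
```

Emit:
drive_tool(series=[[[0,0.04,0],[0,0,0]],[[0,0.03,0],[0,0,0]]])

```text
time: 6.05
eef_pos: [0.5728, 0.0328, 0.0722]
tcp_rot: [0.105, 0.696, -0.104, 0.702]
contact_force: [-3.1, -9.9, 3.4]
opening: -0.0
```

Stop reached: about 10 N at y ≈ 13. Dwelling briefly, then retreating.

Emit:
drive_tool(series=[[[0,0.02,0],[0,0,0]],[[0,0.01,0],[0,0,0]],[[0,0,0],[0,0,0]]])

```text
time: 6.35
eef_pos: [0.5726, 0.0322, 0.0723]
tcp_rot: [0.103, 0.697, -0.105, 0.702]
contact_force: [-0.8, -1.0, 1.3]
opening: 0.0
```

Emit:
drive_tool(series=[[[0,-0.3,0],[0,0,0]],[[0,-0.4,0],[0,0,0]],[[-0.6,-0.1,0],[0,0,0]],[[-0.8,0,-0.3],[0,0,0]],[[-0.8,0,-0.5],[0,0,0]]])

```text
time: 6.85
eef_pos: [0.5168, 0.0047, 0.177]
tcp_rot: [0.107, 0.703, -0.104, 0.696]
contact_force: [-0.2, -0.2, 0.5]
opening: -0.005
```

Emit:
drive_tool(series=[[[-0.5,-0.8,0],[0,0,0]],[[0,-0.9,0],[0,0,0]],[[0,-0.9,0],[0,0,0]],[[0,-0.9,0],[0,0,0]],[[0,0,0],[0,0,0]]])

```text
time: 7.35
eef_pos: [0.4647, -0.1668, 0.2101]
tcp_rot: [0.106, 0.697, -0.101, 0.702]
contact_force: [-0.1, 0.0, -0.6]
opening: -0.002
```

```bash
python3 - <<'E'
from h import *
from plant import ctrl
st()
T=ctrl.read_camera('top');S=ctrl.read_camera('side')
try:
    a=redblob(T,(215,170,280,260));b=redblob(S,(205,165,270,215));print(a[:2],b[:2])
    p,e=tri(T,a[0],S,b[0]);print('knob',w2c(p),e)
except Exception as x:print(x)
cv2.imwrite('pics/t3.png',T['img'][:,:,::-1])
cv2.imwrite('pics/s3.png',cv2.resize(S['img'][100:270,150:350],(700,590))[:,:,::-1])
E
```

```text
t 7.35 tcp clamp mm [ -44.9 -209.4  210.1] F clamp [-0.1 -0.  -0.6] open -0.0
tool axes in clamp (cols)
 [[ 0.006 -0.007  1.   ]
 [ 0.007  1.     0.007]
 [-1.     0.007  0.006]]
align y-> [1. 0. 0.] rotvec deg [ 9.039e+01 -4.000e-02 -6.200e-01]
align y-> [0. 1. 0.] rotvec deg [ 0.39  0.37 -0.42]
align y-> [-1.  0.  0.] rotvec deg [-8.961e+01  6.100e-01 -4.000e-02]
align y-> [-0. -1.  0.] rotvec deg [-179.61    0.65    0.58]
q [-0.55 -0.09  2.05  0.01  1.18 -1.84]
(array([233.29032258, 197.34408602]), array([228, 191,  12,  14,  93], dtype=int32)) (array([238.44, 186.99]), array([234, 181,   9,  14, 100], dtype=int32))
knob [-0.56307491 38.54997311 70.55486628] 0.0005731469320968009
```

View pics/t3.png

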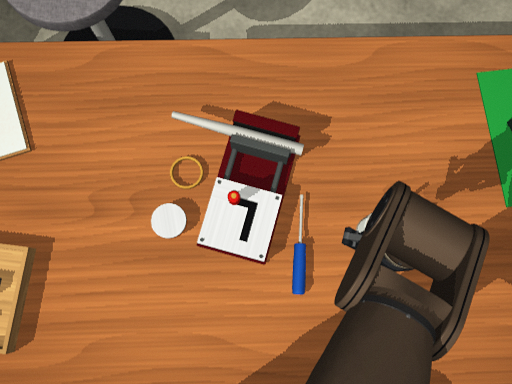

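View pics/s3.png

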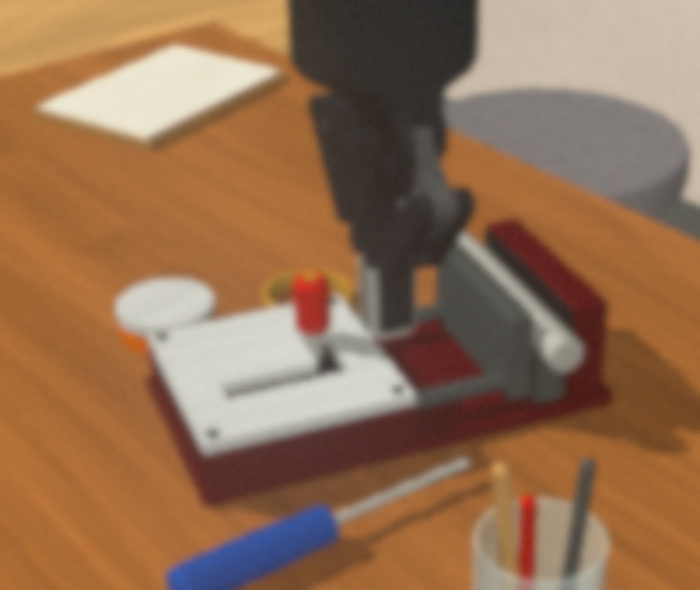

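Both views show the knob at the end of the short leg, at top px (233,197). It triangulates to (-0.6, 38.5, 70.6) mm. The jaw is on the mandrel, the jar, tin, ring and driver look unmoved, and the arm is clear, with the fingertips at about 200 mm, well over the 130 mm jar.

```bash
python3 -c "
from plant import ctrl
s=ctrl.get_state();print(abs(s['dq']).max(),s['contact_force'])
print(ctrl.sign_off())"
```

```text
0.0456513494862673 [0.05237398 0.09035942 0.65767934]
the job is handed in; nothing more can be done
None
```

The clamp is closed and locked, and I handed the job in at about 7.5 s of the 42 s allowed; no verdict was reported.

- **Long leg:** I pushed the knob with shut fingers until the force rose to about 9.5 N. The tool was then within 0.3 mm of the place expected for the jaw fully home.
- **Short leg:** I went round to the other side and pushed the knob to its stop, where the force reached about 10 N. I did not grip or lift the knob.
- **Final position:** The two cameras put the knob at (-0.6, 38.5, 70.6) mm in clamp coordinates, against the ideal (0, 38, 70). That means it is locked and down, and the pictures show the jaw against the mandrel.
- **Other things on the bench:** The tin, ring and screwdriver look unmoved in the last pictures. I did not measure them again. The arm hid the jar in the last top view, but the side view shows it in place.
- **Clearance:** The arm is clear of everything, with a contact force of about 0.7 N, which is at noise level. The last reading still showed a small joint speed of 0.05 rad/s as the arm settled in free space.
- **Disagreement:** At the short-leg stop the tool stood about 1.5 mm farther along than I had worked out from the finger size. That is within the uncertainty of the camera calibration and finger size.

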